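# Clamp a sample bottle in the bottle shaker

## Task

Stand the sample bottle in the empty clamp of the shaker, between the rubber pad and the V-shaped stop, and let go of it. Then reach into the round cup in the shaker's tray and turn the sunken knob clockwise until the clamp holds the bottle upright against the stop, snug at about 12 N; stop before it squeezes the bottle harder than about 20 N. Do not lean hard on the tray and leave the other things where they are.

Things in the scene. Friction and masses are not known exactly. Their poses are not given: they have to be found in the camera images.
- shaker: Bottle shaker, fixed: white base under a grey tray, 210 (x) x 340 (y) x 80 mm high. Origin: centre of its underside on the bench, z up, y along its long side. At x = 0 lie, from +y to -y: knob in its cup (y = 100 mm), moving jaw with rubber pad, bottle's place, aluminium V stop (opens to +y). Jaw and stop rise 48 mm above the tray.
- tray: The shaker's grey tray with the cup's walls and floor and the bottle mat; same origin and axes as the shaker. Tray top at z = 80 mm; top of the ribbed rubber mat at z = 82 mm. The robot must not press on it with more than 25 N.
- cradle (a point): Point on top of the mat where the middle of the bottle's underside stands when it bears on the V stop, if the stop is as drawn; axes as the shaker's. The stop was set by hand, up to 3 mm off along y either way, and is not measured: where the bottle comes to bear must be felt. The clamped bottle must stand within 9 mm of this point.
- cup_rim (a point): Centre of the round mouth of the knob's cup, at tray-top height, axes as the shaker's. Cup: 83 mm bore, 34 mm deep, open above, knob in its middle. The fingers fit only partly open: at most about 35 mm between the pads. Within 110 mm of this point nothing rises more than 13 mm above the tray.
- knob_grip (a point): Middle of the black knob's grip bar, on its upright turning axis, 15.5 mm below the cup's mouth. Bar 12 mm thick, 41 mm long, 22 mm high (11 mm above and below this point); point x runs along the bar and turns with it, so fingers close along its y. Under the bar a round skirt, 46 mm across, its top 11 mm below this point.
- clamp_knob (a joint): Knob angle, rad, 0 to 2.8, growing clockwise from above; starts at 0 to 0.3; stays where left. Drives the jaw 8 mm a rad. Dry drag, felt as 0.16 N m only in nudges of about 0.01 rad forwards (bigger turns recoil and hide some of it). Bottle pinched at 1.5 to 2.3 rad; then each newton adds 0.008 N m, each 0.1 rad about 5 N: 12 N is 0.1 N m over the drag.
- clamp_pad: Sprung rubber pad on the jaw, 48 mm wide, 36 mm high, about 7.5 N/mm. Origin: in the plane of its bottle-side face (facing the shaker's -y), mid-width, at tray-top height; axes as the shaker's. At knob 0 the face is 45 mm from point cradle; at the start the bottle has 9 to 18 mm of play. Snug is 6 to 20 N; above 24 N the bottle is dented.
- sample_bottle: White plastic bottle with ribbed grey screw cap, loose, on the bench to the right of the shaker: 60 mm diameter, 140 mm high, about 0.25 kg. Origin: centre of its underside, z up. Cap 38 mm in diameter, 118 to 140 mm above the origin: grip it there from above. Shoulder under the cap 48 mm wide.
- petri_dish: Closed petri dish, 61 mm across, 15 mm high, loose, right of the shaker. Origin: centre of its underside. To be left alone.
- timer: White bench timer, 62 x 66 x 16 mm, loose, left of the shaker. Origin: centre of its underside. To be left alone.
- beaker: Glass beaker, 72 mm across, 92 mm high, loose, behind the shaker on the left. Origin: centre of its underside. To be left alone.

How it is judged (in metres and radians):
On the way, in this order (a step that is already met when the one before it is completed fails the run):
1. the bottle stands upright on the mat between pad and stop, within 20 mm of the cradle point, and is let go (horizontal distance between sample_bottle and cradle below 0.02 m and z of sample_bottle in the frame of cradle between -0.004 and 0.004 m and angle between sample_bottle's own z axis and vertical below 0.08 rad and contact force between the arm and sample_bottle below 0.2 N), for 0.2 s.
2. the knob is turned until the pad presses the bottle with more than 6 N (contact force between clamp_pad and sample_bottle above 6 N and value of joint clamp_knob above 1.2 rad), for 0.2 s.
At the end, for the whole second after the job is handed in: The bottle stands upright (within 0.08 rad) on the mat (height within 4 mm), within 9 mm of the cradle point, and the pad presses it with 6 to 22 N, everything at rest (contact force between clamp_pad and sample_bottle between 6 and 22 N and horizontal distance between sample_bottle and cradle below 0.009 m and z of sample_bottle in the frame of cradle between -0.004 and 0.004 m and angle between sample_bottle's own z axis and vertical below 0.08 rad and linear speed of sample_bottle below 0.01 m/s and velocity of joint clamp_knob below 0.1 rad/s); the robot touches nothing.
It fails at once if the pad squeezes the bottle with more than 24 N (contact force between clamp_pad and sample_bottle above 24 N).
It fails at once if the robot presses on the tray with more than 25 N (contact force between the arm and tray above 25 N).
It fails at once if the petri dish, timer or beaker is moved more than 20 mm (distance of any of petri_dish, timer, beaker from where it was at the start of the episode above 0.02 m).
It fails at once if the bottle is tipped over (angle between sample_bottle's own z axis and vertical above 0.6 rad).
It also fails if it takes over 72 s, if anything falls off the work surface, if the arm or the gripper's body presses on something with over 40 N, if the wrist force passes 120 N, or if a joint passes its speed limit or range.

## Robot

A 6-joint arm with a two-finger parallel gripper is mounted at the origin on a cart in front of the work surface, level with it; the furniture and walls round the work are solid. World frame = base frame: x ahead of the robot, y to its left, z up, the work surface at z = 0. Lengths are in m, angles in degrees, forces in N, time in s.
With the tool pointing down it reaches from about 0.25 to 0.725 m from the base axis. Payload 9.7 kg.
Tool frame: the origin (TCP) lies between the finger pads; the fingertips stand 19 mm ahead of it and the grasp point (between the pads) is the TCP; z points along the fingers, y is the line along which they close (so a half turn about z gives the same grasp; the last joint's range is limited). The gripper opens to 85 mm and grips with 20 to 120 N. Pads are 22 mm wide; open, the fingers measure 114 mm over their backs; the gripper's body (76 mm by 85 mm) begins 54 mm behind the grasp point. The pads swing forward as they close: fully open they stand 13 mm farther back than shut.
Start: joints at [65.432, 4.979, 10.078, 95.1, 0, 90], TCP at [0.229, 0.5, 0.25] pointing down, gripper open.
Joint ranges: [-179.16, 179.16], [-48.56, 103.87], [-65.8, 70.77], [-126.05, 130.52], [-82.76, 87.17], [-180, 180]. Speed limits (degrees/s): [127.2, 127.2, 147.25, 180, 180, 180].

## Interface

Orientations are given as [roll, pitch, yaw] about the fixed x, y, z axes, in that order (R = Rz(yaw) Ry(pitch) Rx(roll)).
In Python, from workcell import telemetry, camera, calibration, workorder gives the robot as it stands.
- The arm moves only by the tool play_rows, never from a script. Its argument "increments" is a list of rows, each a list of 3 entries, a list of its own where there are three numbers: the shift along the tool's x, y, z in mm, then the turn, a rotation vector about the tool's x, y, z in degrees, then the closure, from 0 (fully open) to 1 (shut). In form: [[[x, y, z], [ax, ay, az], jaw], ...]. A call has 1 to 20 rows; each row is the pose to reach, as a shift and turn from the pose commanded when the call began, along the tool's axes at that moment; what a row does not reach only later rows make up. A row lasts 1/10 s, in which the tool goes at most 50 mm and 8.59 degrees, less where a joint would pass 70% of its speed; a pose out of reach is approached as far as the arm can. A call with a gripper value outside its range is refused whole. The fingers move at their own pace and stop on an object; "grip_force" is the grip in N (left out, the last holds). Time passes only in rows, so rows that repeat a pose let the fingers close. It gives the time, the measured TCP pose, the force, the opening and the grip force at its end, in the units of the state.
- telemetry.get_obs(): the state, without advancing time (a new reading comes with each control period).
- camera(name): name is "scene" or "top" or "wrist"; returns (picture, depth): 480x640x3 uint8, red, green, blue; 480x640 float32, m along the optical axis (not along the pixel's ray), 0 where there is no reading.
- calibration(name): a dict with "vertical_fov" (degrees; the focal length in pixels is half the picture's height over the tangent of half this angle, whatever the lens; pixels are square), "cx", "cy" (the principal point, pixels), "rvec" (rotation vector, rad) and "tvec" (3), from world to camera coordinates, as OpenCV has them; the wrist camera has in their place "hand_eye" (4x4, takes a point from camera to tool coordinates, whose origin is the TCP and whose axes are the flange's). Camera axes: x right, y down, z forward; pixel columns grow to the right and rows downward; lengths in m; the calibration is good to about 2 mm. The wrist camera is an equidistant fisheye: a pixel r from the principal point sees the ray r / f radians off the axis. A picture is of the moment at which its call begins: read the wrist's pose just before it. calibration takes no time and is no camera call.
- workorder.job_done(): hands the job in; it is judged then, once.
The state is a dict: "time": time; "q": joint angles; "qd": joint speeds; "joint_efforts": joint torques, N m; "ee_pos": TCP position; "tcp_rot": TCP orientation; "wrist_force": force on the tool from outside, world axes, zero at the start; "torque": the same for the moment, N m; "opening": finger opening in m; "grasp_force": force on a finger pad.
Only numpy, scipy, OpenCV 4.12 (cv2) and the standard library are available. Lean on these libraries where they do the work, as an engineer would, in place of code of your own. Each camera call takes 0.05 s, during which the arm holds its last target. There are 200 camera calls.

## Working session

There is one attempt and no reset: what is moved stays moved. The work goes in short steps, Python scripts to look and compute and a tool call to move; the robot and the scene stay as the last step left them, time stands still between calls to the robot, and variables do not carry over. Pictures are saved under pics/ and viewed, at most 10 in all, crops included, and the job is handed in when it is done.

Besides the shell and the picture viewer there is one more tool, called after "Call:" as name(argument=value, ...), one argument or row to a line, values as JSON. play_rows: Moves the arm, as the interface text tells. Its arguments: {"type":"object","properties":{"increments":{"type":"array"},"grip_force":{"type":"number"}},"required":["increments"]}

```bash
mkdir -p pics; ls; cat > h.py <<'E'
import numpy as np,cv2
from workcell import telemetry,camera,calibration,workorder
from scipy.spatial.transform import Rotation as R
def cloud(name):
    o=telemetry.get_obs(); im,d=camera(name); c=calibration(name)
    f=240/np.tan(np.radians(c["vertical_fov"])/2)
    return im,d,c,f,o
def world(name,d,c,f):
    v,u=np.mgrid[0:480,0:640]
    P=np.stack([(u-c["cx"])/f*d,(v-c["cy"])/f*d,d],-1)
    Rm=cv2.Rodrigues(np.array(c["rvec"],float))[0]
    return (P-np.array(c["tvec"]).ravel())@Rm
E
python3 - <<'E'
from h import *
print(telemetry.get_obs())
for n in("top","scene"):
    im,d,c,f,o=cloud(n); cv2.imwrite(f"pics/{n}0.png",im[:,:,::-1]); np.savez(f"{n}0.npz",im=im,W=world(n,d,c,f),d=d)
    print(n,f,c)
print(calibration("wrist"))
E
```

```text
pics
{'time': 0.0, 'q': array([ 6.54340680e+01,  5.01346993e+00,  1.00340325e+01,  9.50985424e+01,
       -2.03104058e-03,  9.00007083e+01]), 'qd': array([-0.0391139 ,  0.03034241, -0.06197782, -0.04254156,  0.05891012,
       -0.02684755]), 'joint_efforts': array([ 1.35400926e-03, -5.20389855e+01,  4.64802897e+01,  1.63080404e-02,
        1.20186887e-04, -2.44493680e-05]), 'ee_pos': array([0.22858431, 0.5000341 , 0.24955653]), 'tcp_rot': array([-1.79922020e+02,  2.03200264e-03,  1.55433362e+02]), 'wrist_force': array([-0.74736936, -0.03308204, -0.17564319]), 'torque': array([-0.02202656, -0.00093659,  0.00442381]), 'grasp_force': 0.0, 'opening': 0.08570673251129762}
top 471.1073097939151 {'vertical_fov': 53.99205076782991, 'cx': 307.7517719740246, 'cy': 231.85805530224343, 'rvec': array([ 2.20971689, -2.17960665,  0.05423621]), 'tvec': array([0.01822249, 0.56938626, 1.31373797])}
scene 445.6562352501453 {'vertical_fov': 56.6077421413335, 'cx': 318.9886832063283, 'cy': 238.23627350454095, 'rvec': array([ 2.05109638, -0.80574052,  0.42963581]), 'tvec': array([-0.38213857,  0.30640811,  0.67004723])}
{'vertical_fov': 65.70646984690485, 'cx': 320.30068872002784, 'cy': 238.22991422314863, 'hand_eye': array([[ 4.35046638e-04, -9.63984189e-01, -2.65959197e-01,
         6.80377214e-02],
       [ 9.99999889e-01,  4.67131306e-04, -5.73794918e-05,
        -8.32731569e-04],
       [ 1.79550790e-04, -2.65959142e-01,  9.63984285e-01,
        -1.24351565e-01],
       [ 0.00000000e+00,  0.00000000e+00,  0.00000000e+00,
         1.00000000e+00]])}
```

View pics/top0.png

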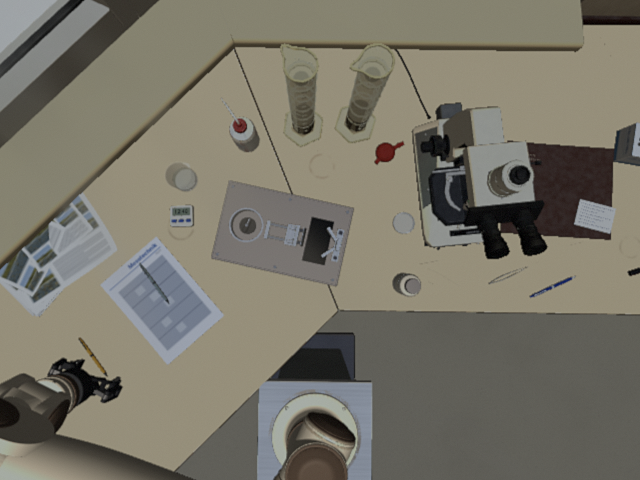

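View pics/scene0.png

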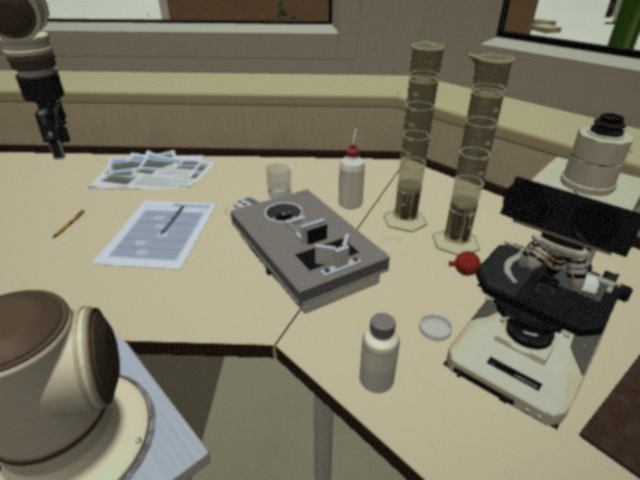

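The top view shows the shaker centred near (283,232), the cup at (247,225), the mat and V stop around (325,240), and the bottle's cap at (411,284). The scene view shows the bottle at (380,350).

```bash
python3 - <<'E'
from h import *
z=np.load("top0.npz"); W=z["W"]; im=z["im"]
# tray
m=((W[...,2]>.07)&(W[...,2]<.09)).astype(np.uint8); m[:170]=0;m[300:]=0;m[:,:200]=0;m[:,365:]=0
p=W[m>0]; r=cv2.minAreaRect((p[:,:2]*1000).astype(np.float32)); print("tray",r,np.median(p[:,2])); print(cv2.boxPoints(r))
# bottle cap
b=np.zeros_like(m); b[265:305,385:430]=1
s=(b>0)&(W[...,2]>.125); q=W[s]; print("cap",len(q),np.median(q[:,2]),cv2.minEnclosingCircle((q[:,:2]*1000).astype(np.float32)),q.mean(0))
s=(b>0)&(W[...,2]>.03); q=W[s]; print("bot",cv2.minEnclosingCircle((q[:,:2]*1000).astype(np.float32)))
# cup: circle below tray level
g=cv2.cvtColor(im,cv2.COLOR_RGB2GRAY); 
k=(W[...,2]<.072)&(W[...,2]>.03);k[:205]=0;k[245:]=0;k[:,:228]=0;k[:,:]&=True;k[:,268:]=0
q=W[k];print("cup low",len(q),q.mean(0))
c=cv2.HoughCircles(cv2.medianBlur(g[195:255,215:280],3),cv2.HOUGH_GRADIENT,1,30,param1=100,param2=15,minRadius=12,maxRadius=20);print(c)
if c is not None:
  u,v=c[0,0,:2]; print(u+215,v+195)
for v,u in((232,283),(284,411),(200,240),(265,330)): print(v,u,W[v,u])
cv2.imwrite("pics/crop.png",np.hstack([cv2.resize(im[170:300,205:365,::-1],None,fx=5,fy=4.6,interpolation=2)]))
E
```

```text
tray ((563.6888427734375, 95.57178497314453), (347.2629089355469, 216.0517578125), 78.13436889648438) 0.08004357531559937
[[422.2696   -52.137627]
 [633.7049   -96.56158 ]
 [705.1081   243.28119 ]
 [493.6728   287.70514 ]]
cap 206 0.1392008589467537 ((465.1155700683594, -118.87902069091797), 146.72482299804688) [ 0.43448785 -0.22548309  0.20849301]
bot ((462.6181335449219, -123.57231903076172), 151.89390563964844)
cup low 679 [0.58590622 0.19641644 0.04869428]
[[[32.5 30.5 14.7]]]
247.5 225.5
232 283 [0.56476056 0.09257814 0.07376089]
284 411 [ 0.43403506 -0.23700976  0.14476799]
200 240 [0.64896659 0.20922417 0.08074364]
265 330 [ 0.47797987 -0.034611    0.08264058]
```

View pics/crop.png

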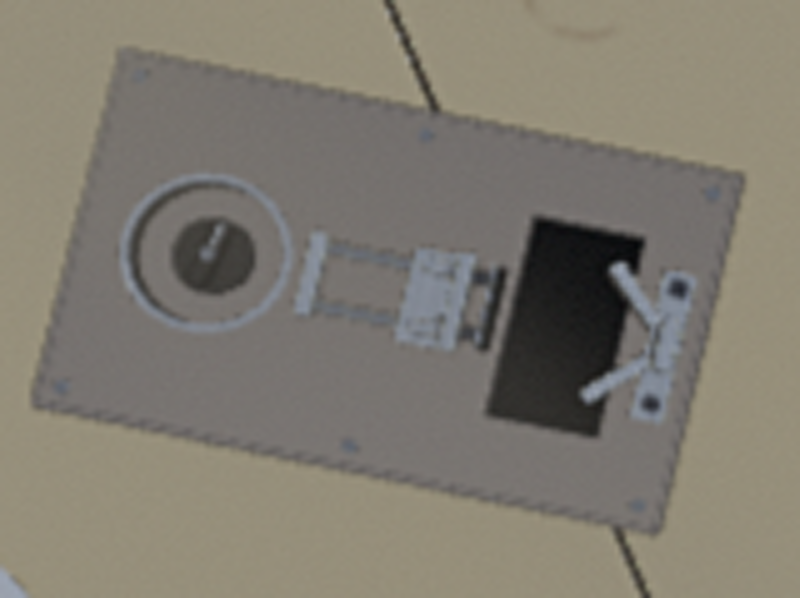

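The crop shows the cup at (207,253), the pad at (495,305), the mat at (565,325) and the V stop at (650,345). The shaker's centre is at about (0.564, 0.096) with a yaw of about -11.9°, and the bottle is near (0.435, -0.237). Next I go above the shaker for a wrist view.

Call:
play_rows(
  increments=[
    [[-472,-235,-20],[0,0,-12.6],0],
    [[-472,-235,-20],[0,0,-12.6],0],
    [[-472,-235,-20],[0,0,-12.6],0],
    [[-472,-235,-20],[0,0,-12.6],0],
    [[-472,-235,-20],[0,0,-12.6],0],
    [[-472,-235,-20],[0,0,-12.6],0],
    [[-472,-235,-20],[0,0,-12.6],0],
    [[-472,-235,-20],[0,0,-12.6],0],
    [[-472,-235,-20],[0,0,-12.6],0],
    [[-472,-235,-20],[0,0,-12.6],0],
    [[-472,-235,-20],[0,0,-12.6],0],
    [[-472,-235,-20],[0,0,-12.6],0],
    [[-472,-235,-20],[0,0,-12.6],0],
    [[-472,-235,-20],[0,0,-12.6],0],
    [[-472,-235,-20],[0,0,-12.6],0],
    [[-472,-235,-20],[0,0,-12.6],0],
  ],
)

```text
time: 1.7
ee_pos: [0.5598, 0.0911, 0.2705]
tcp_rot: [180.0, 0.0, 168.1]
wrist_force: [0.3, 0.1, -0.4]
opening: 0.0857
grasp_force: 0.0
```

```bash
cat >> h.py <<'E'
def wcast(px,o,z,c=None):
    """wrist pixels -> world points on plane z"""
    c=c or calibration("wrist"); f=240/np.tan(np.radians(c["vertical_fov"])/2)
    px=np.atleast_2d(px).astype(float)-[c["cx"],c["cy"]]; r=np.hypot(*px.T); t=r/f
    ray=np.c_[px/np.maximum(r,1e-9)[:,None]*np.sin(t)[:,None],np.cos(t)]
    H=np.array(c["hand_eye"]); Rt=R.from_euler("xyz",o["tcp_rot"],degrees=True).as_matrix()
    d=ray@H[:3,:3].T@Rt.T; p=Rt@H[:3,3]+o["ee_pos"]
    return p+d*((z-p[2])/d[:,2])[:,None]
def wshot(tag):
    o=telemetry.get_obs(); im,d=camera("wrist"); cv2.imwrite(f"pics/{tag}.png",im[:,:,::-1]); np.savez(f"{tag}.npz",im=im,d=d,pos=o["ee_pos"],rot=o["tcp_rot"]); return im,d,o
def load(tag):
    z=np.load(f"{tag}.npz"); return z["im"],z["d"],dict(ee_pos=z["pos"],tcp_rot=z["rot"])
def go(p,yaw):
    """shift (mm) and turn about tool z (deg) from the present pose"""
    o=telemetry.get_obs(); Rt=R.from_euler("xyz",[180,0,o["tcp_rot"][2]],degrees=True).as_matrix()
    dy=(yaw-o["tcp_rot"][2]+180)%360-180
    print("shift",np.round(Rt.T@(np.array(p)-o["ee_pos"])*1000,1),"turn z",round(-dy,2))
E
python3 - <<'E'
from h import *
im,d,o=wshot("w1"); print(o["time"],o["ee_pos"],o["tcp_rot"],o["q"])
E
```

```text
1.7 [0.55979422 0.09109822 0.27053708] [1.79991973e+02 1.82655287e-02 1.68113269e+02] [9.24259077e+00 7.88212811e+00 1.55168300e+01 9.76147708e+01
 9.03254358e-04 2.11293207e+01]
```

View pics/w1.png

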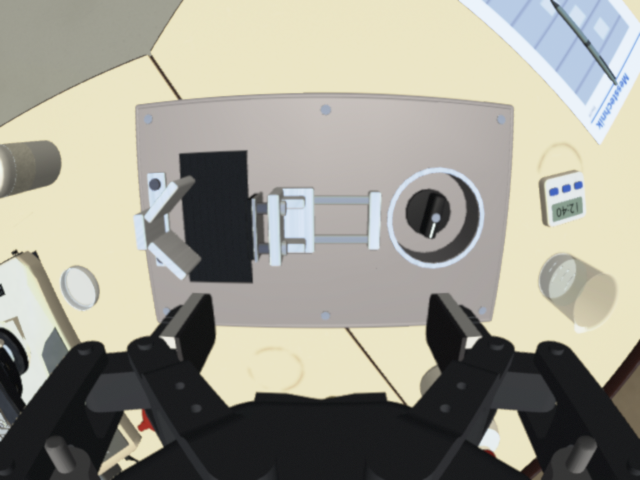

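The wrist view (robot side at the top) shows the cup ring at (436,218), the knob at (428,212), and the mat with corners (180,153), (247,150), (253,283) and (190,281). The pad is at (258,230), the V stop at (160,225) and the bottle at (28,168).

```bash
python3 - <<'E'
from h import *
im,d,o=load("w1")
co=wcast([[136,106],[513,106],[493,326],[157,324]],o,.08)
print("tray",co.round(4)[:,:2],co.mean(0).round(4)); a=co[1]-co[0];b=co[2]-co[3]
print(np.degrees(np.arctan2(a[0],a[1])),np.degrees(np.arctan2(b[0],b[1])))
ctr=np.array([.5637,.0956]); 
yaw=np.radians(-11.9); S=np.array([[np.cos(yaw),-np.sin(yaw)],[np.sin(yaw),np.cos(yaw)]])
def loc(p): return ((p[:,:2]-ctr)@S*1000).round(1)
m=cv2.inRange(im,(190,200,215),(255,255,255)); m[:150]=0;m[290:]=0;m[:,:383]=0;m[:,495:]=0
cs,_=cv2.findContours(m,0,2); c=max(cs,key=cv2.contourArea); p=wcast(c[:,0],o,.08)
e=cv2.minEnclosingCircle((p[:,:2]*1000).astype(np.float32)); print("cup",e, loc(np.array([e[0]])/1000))
mk=cv2.inRange(im,(0,0,0),(45,45,45)); mk[:130]=0; mk[295:]=0; mk[:,:170]=0; mk[:,265:]=0
print("mat",loc(wcast([[180,153],[247,150],[253,283],[190,281]],o,.082)))
# depth points (axial) of wrist
K=calibration("wrist");f=240/np.tan(np.radians(K["vertical_fov"])/2)
v,u=np.mgrid[0:480,0:640]; x=u-K["cx"];y=v-K["cy"];r=np.hypot(x,y)+1e-9;t=np.tan(r/f)
P=np.stack([x/r*t*d,y/r*t*d,d],-1); H=K["hand_eye"];Rt=R.from_euler("xyz",o["tcp_rot"],degrees=True).as_matrix()
W=(P@H[:3,:3].T+H[:3,3])@Rt.T+o["ee_pos"]
print("tray z",W[130,350],W[300,350])
L=(W[...,:2]-ctr)@S*1000
for vv in(215,225,235,245):
  print(vv,[(uu,*L[vv,uu].round(0),round(W[vv,uu,2]*1000)) for uu in range(136,290,6)])
cap=(W[...,2]>.137)&(W[...,2]<.143)&(u<70); q=W[cap]; print("cap",len(q),q.mean(0),cv2.minEnclosingCircle((q[:,:2]*1000).astype(np.float32)))
cv2.imwrite("pics/knob.png",cv2.resize(im[165:270,380:490,::-1],None,fx=5,fy=5,interpolation=2))
E
```

```text
tray [[ 0.4222 -0.0511]
 [ 0.4916  0.2845]
 [ 0.708   0.2434]
 [ 0.6331 -0.097 ]] [0.5637 0.0949 0.08  ]
11.688562593385221 12.398970898383292
cup ((581.7108764648438, 192.97276306152344), 46.45615768432617) [[-2.5 99. ]]
mat [[ -62.1 -128.7]
 [ -62.   -67.8]
 [  58.   -67.6]
 [  57.4 -129.2]]
tray z [0.49110516 0.13018845 0.08101523] [0.64195052 0.10143696 0.08041258]
215 [(136, np.float64(-16.0), np.float64(-153.0), 128), (142, np.float64(-16.0), np.float64(-148.0), 127), (148, np.float64(-16.0), np.float64(-142.0), 127), (154, np.float64(-16.0), np.float64(-136.0), 129), (160, np.float64(-13.0), np.float64(-139.0), 112), (166, np.float64(-7.0), np.float64(-145.0), 86), (172, np.float64(-6.0), np.float64(-141.0), 80), (178, np.float64(-6.0), np.float64(-135.0), 80), (184, np.float64(-7.0), np.float64(-128.0), 83), (190, np.float64(-7.0), np.float64(-122.0), 83), (196, np.float64(-6.0), np.float64(-116.0), 84), (202, np.float64(-6.0), np.float64(-111.0), 83), (208, np.float64(-6.0), np.float64(-105.0), 82), (214, np.float64(-6.0), np.float64(-99.0), 83), (220, np.float64(-6.0), np.f
[... 3767 characters left out ...]
02.0), 83), (220, np.float64(21.0), np.float64(-96.0), 83), (226, np.float64(21.0), np.float64(-90.0), 83), (232, np.float64(21.0), np.float64(-85.0), 83), (238, np.float64(21.0), np.float64(-79.0), 83), (244, np.float64(21.0), np.float64(-74.0), 83), (250, np.float64(9.0), np.float64(-60.0), 124), (256, np.float64(9.0), np.float64(-55.0), 125), (262, np.float64(10.0), np.float64(-51.0), 121), (268, np.float64(10.0), np.float64(-47.0), 119), (274, np.float64(8.0), np.float64(-41.0), 127), (280, np.float64(8.0), np.float64(-36.0), 126), (286, np.float64(10.0), np.float64(-32.0), 121)]
cap 0 [nan nan nan] ((0.0, 0.0), 0.0)<stdin>:23: RuntimeWarning: Mean of empty slice.
  ret = um.true_divide(
```

View pics/knob.png

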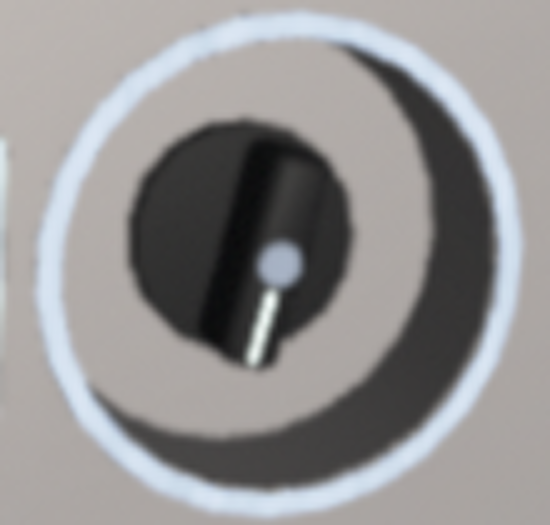

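The knob crop shows the bar running from (295,150) to (250,360), with its screw at (280,265) and its pointer tip at (252,362).

```bash
python3 - <<'E'
from h import *
im,d,o=load("w1")
p=wcast([[436,218],[430.4,237.4],[434.4,224],[439,195],[431,238]],o,.0755); print(p)
print("bar dir deg",[np.degrees(np.arctan2(*(b-a)[1::-1])) for a,b in((p[0],p[1]),(p[2],p[1]),(p[3],p[4]))])
z=np.load("top0.npz");W=z["W"]; s=(W[...,2]>.132)&(W[...,2]<.146); s[:262]=0;s[305:]=0;s[:,:385]=0;s[:,430:]=0
q=W[s];print(len(q),np.median(q,0),q.min(0),q.max(0))
go([.434,-.237,.25],168.1)
E
```

```text
[[0.58214457 0.19312078 0.0755    ]
 [0.59919945 0.18542811 0.0755    ]
 [0.58740435 0.19086167 0.0755    ]
 [0.56170531 0.19888967 0.0755    ]
 [0.59988818 0.18592837 0.0755    ]]
bar dir deg [np.float64(-24.277960331374313), np.float64(-24.733762527692143), np.float64(-18.74994721302266)]
179 [ 0.42906113 -0.24162072  0.1392488 ] [ 0.41078192 -0.26108435  0.13371658] [ 0.44873987 -0.22266123  0.14482235]
shift [  55.6 -346.9   20.6] turn z 0.0
```

Call:
play_rows(
  increments=[
    [[59,-352,20],[0,0,0],0],
    [[59,-352,20],[0,0,0],0],
    [[59,-352,20],[0,0,0],0],
    [[59,-352,20],[0,0,0],0],
    [[59,-352,20],[0,0,0],0],
    [[59,-352,20],[0,0,0],0],
    [[59,-352,20],[0,0,0],0],
    [[59,-352,20],[0,0,0],0],
    [[59,-352,20],[0,0,0],0],
    [[59,-352,20],[0,0,0],0],
    [[59,-352,20],[0,0,0],0],
  ],
)

```text
time: 2.85
ee_pos: [0.4301, -0.2406, 0.2505]
tcp_rot: [180.0, 0.0, 168.1]
wrist_force: [-0.2, 0.1, 0.0]
opening: 0.0853
grasp_force: 0.0
```

```bash
python3 - <<'E'
from h import *
im,d,o=wshot("w2"); print(o["time"],o["ee_pos"],o["tcp_rot"])
E
```

```text
2.85 [ 0.43013732 -0.24061872  0.2504604 ] [1.79991604e+02 1.46359151e-02 1.68143745e+02]
```

View pics/w2.png

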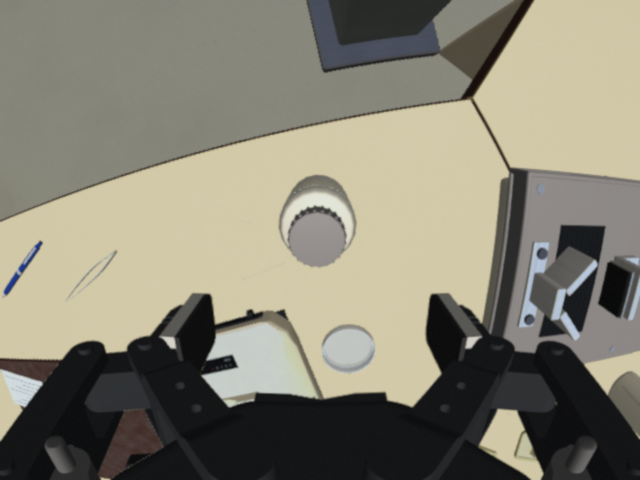

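The bottle's cap top is at (317,237).

```bash
python3 - <<'E'
from h import *
im,d,o=load("w2"); p=wcast([[317,237.5]],o,.14)[0]; print(p)
m=cv2.inRange(im,(105,95,95),(150,140,140)); m[:205]=0;m[270:]=0;m[:,:285]=0;m[:,350:]=0
cs,_=cv2.findContours(m,0,2); c=max(cs,key=cv2.contourArea); print(cv2.minEnclosingCircle(c))
go([p[0],p[1],.138],168.1)
E
```

```text
[ 0.42574845 -0.2425636   0.14      ]
((316.4117736816406, 236.4705810546875), 30.300207138061523)
shift [  3.9  -2.8 112.4] turn z 0.06
```

Call:
play_rows(
  increments=[
    [[3,-2,40],[0,0,0],0.2],
    [[3,-2,80],[0,0,0],0.2],
    [[3,-2,113],[0,0,0],0.2],
    [[3,-2,113],[0,0,0],0.2],
    [[3,-2,113],[0,0,0],0.2],
    [[3,-2,113],[0,0,0],1],
    [[3,-2,113],[0,0,0],1],
    [[3,-2,113],[0,0,0],1],
    [[3,-2,113],[0,0,0],1],
    [[3,-2,113],[0,0,0],1],
    [[3,-2,113],[0,0,0],1],
    [[3,-2,113],[0,0,0],1],
  ],
  grip_force=35,
)

```text
time: 4.1
ee_pos: [0.4271, -0.2435, 0.1395]
tcp_rot: [-180.0, 0.2, 168.0]
wrist_force: [0.3, 1.8, 5.8]
opening: 0.0366
grasp_force: 34.5
```

Call:
play_rows(
  increments=[
    [[0,0,-30],[0,0,0],1],
    [[0,0,-70],[0,0,0],1],
    [[0,0,-110],[0,0,0],1],
    [[0,0,-150],[0,0,0],1],
    [[-12,50,-150],[0,0,0],1],
    [[-24,100,-150],[0,0,0],1],
    [[-35,150,-150],[0,0,0],1],
    [[-47,200,-150],[0,0,0],1],
    [[-56,240,-150],[0,0,0],1],
    [[-61,260,-150],[0,0,0],1],
    [[-61,260,-150],[0,0,0],1],
    [[-61,260,-150],[0,0,0],1],
    [[-61,260,-150],[0,0,0],1],
  ],
)

```text
time: 5.4
ee_pos: [0.5395, -0.0024, 0.2877]
tcp_rot: [-180.0, 0.0, 168.0]
wrist_force: [0.1, -0.9, -1.1]
opening: 0.037
grasp_force: 36.6
```

```bash
python3 - <<'E'
from h import *
im,d,o=wshot("w3"); print(o["time"],o["ee_pos"],o["tcp_rot"],o["wrist_force"],o["torque"])
E
```

```text
5.4 [ 0.53951224 -0.00237862  0.28774062] [-1.79989701e+02  2.54619586e-02  1.67977806e+02] [ 0.13955052 -0.91458919 -1.0863137 ] [-0.01770619  0.00080647 -0.03587437]
```

View pics/w3.png

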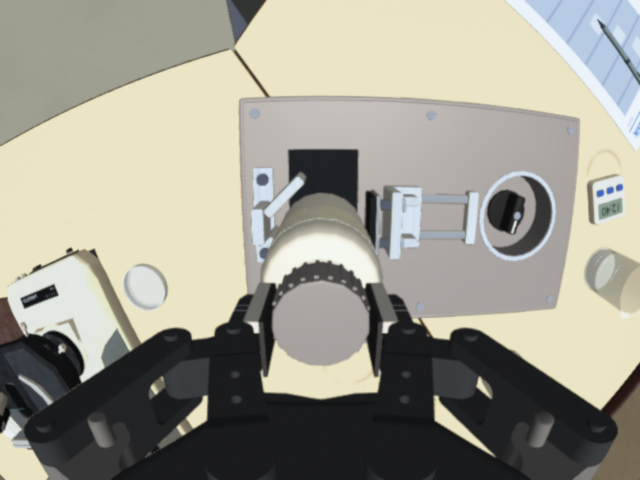

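The wrist view shows the bottle gripped upright, with its cap at (321,322), above the mat between the pad at (373,225) and the stop at (262,215). I lower it.

Call:
play_rows(
  increments=[
    [[0,0,30],[0,0,0],1],
    [[0,0,50],[0,0,0],1],
    [[0,0,60],[0,0,0],1],
    [[0,0,62],[0,0,0],1],
    [[0,0,62],[0,0,0],1],
  ],
)

```text
time: 5.95
ee_pos: [0.5397, -0.0019, 0.226]
tcp_rot: [180.0, 0.0, 168.0]
wrist_force: [0.2, -0.5, -2.5]
opening: 0.0368
grasp_force: 36.5
```

```bash
python3 - <<'E'
from h import *
o=telemetry.get_obs(); print(o["ee_pos"],o["wrist_force"],o["torque"])
im,d,ow=load("w3"); print(wcast([[321,322]],ow,.289),ow["ee_pos"])
E
```

```text
[ 0.53974917 -0.00194891  0.22603746] [ 0.1688648  -0.46415976 -2.53290691] [-0.01883895  0.01698196  0.05704541]
[[ 0.53765241 -0.00236784  0.289     ]] [ 0.53951224 -0.00237862  0.28774062]
```

Call:
play_rows(
  increments=[
    [[-2,0,2],[0,0,0],1],
    [[-2,-1,3],[0,0,0],1],
    [[-2,-2,3],[0,0,0],1],
    [[-2,-3,3],[0,0,0],1],
    [[-2,-3,3],[0,0,0],1],
    [[-2,-3,3],[0,0,0],1],
  ],
)

```text
time: 6.55
ee_pos: [0.5411, -0.0049, 0.2223]
tcp_rot: [180.0, 0.0, 168.0]
wrist_force: [-0.3, 0.0, -2.6]
opening: 0.0367
grasp_force: 36.5
```

Call:
play_rows(
  increments=[
    [[0,-1,0],[0,0,0],1],
    [[0,-1,0],[0,0,0],1],
    [[0,-1,0],[0,0,0],1],
  ],
)

```text
time: 6.85
ee_pos: [0.5409, -0.0058, 0.2223]
tcp_rot: [-180.0, 0.0, 168.0]
wrist_force: [0.2, -0.2, -2.3]
opening: 0.0365
grasp_force: 36.5
```

Call:
play_rows(
  increments=[
    [[0,-1,0],[0,0,0],1],
    [[0,-1,0],[0,0,0],1],
    [[0,-1,0],[0,0,0],1],
  ],
)

```text
time: 7.15
ee_pos: [0.5407, -0.0068, 0.2223]
tcp_rot: [-180.0, -0.0, 168.0]
wrist_force: [-0.4, 0.1, -2.7]
opening: 0.0367
grasp_force: 36.5
```

Call:
play_rows(
  increments=[
    [[0,-1,0],[0,0,0],1],
    [[0,-1,0],[0,0,0],1],
    [[0,-1,0],[0,0,0],1],
  ],
)

```text
time: 7.45
ee_pos: [0.5405, -0.0078, 0.2223]
tcp_rot: [180.0, -0.0, 168.0]
wrist_force: [0.1, 0.2, -1.8]
opening: 0.037
grasp_force: 36.6
```

Call:
play_rows(
  increments=[
    [[0,-1,0],[0,0,0],1],
    [[0,-1,0],[0,0,0],1],
    [[0,-1,0],[0,0,0],1],
  ],
)

```text
time: 7.75
ee_pos: [0.5403, -0.0085, 0.2223]
tcp_rot: [180.0, -0.0, 168.0]
wrist_force: [-0.7, 2.2, -2.3]
opening: 0.0366
grasp_force: 36.6
```

Call:
play_rows(
  increments=[
    [[0,0.8,0],[0,0,0],1],
    [[0,0.8,0.5],[0,0,0],1],
    [[0,0.8,0.5],[0,0,0],1],
  ],
)

```text
time: 8.05
ee_pos: [0.5404, -0.0081, 0.2218]
tcp_rot: [-180.0, -0.0, 168.0]
wrist_force: [-0.9, 1.3, -1.5]
opening: 0.0368
grasp_force: 36.6
```

Call:
play_rows(
  increments=[
    [[0,0,0.5],[0,0,0],1],
    [[0,0,0.5],[0,0,0],1],
  ],
)

```text
time: 8.25
ee_pos: [0.5405, -0.0081, 0.2217]
tcp_rot: [-180.0, 0.0, 168.0]
wrist_force: [-0.7, 0.4, 1.7]
opening: 0.0365
grasp_force: 37.0
```

Call:
play_rows(
  increments=[
    [[0,0,0],[0,0,0],0.45],
    [[0,0,0],[0,0,0],0.4],
    [[0,0,0],[0,0,0],0.3],
    [[0,0,0],[0,0,0],0.2],
    [[0,0,0],[0,0,0],0.2],
    [[0,0,0],[0,0,0],0.2],
  ],
)

```text
time: 8.85
ee_pos: [0.5404, -0.008, 0.2213]
tcp_rot: [-180.0, -0.0, 168.0]
wrist_force: [0.5, -0.7, -0.4]
opening: 0.0685
grasp_force: 0.0
```

```bash
python3 - <<'E'
from h import *
o=telemetry.get_obs(); print(o["ee_pos"],o["wrist_force"],o["torque"],o["q"])
go([.5819,.193,.13],155.5); print("then yaw for bar: close y along dir 65.5 or -114.5 -> yaw 155.5 or -24.5(335.5)")
E
```

```text
[ 0.54043767 -0.00801891  0.22128147] [ 0.53910855 -0.67793216 -0.44982965] [ 0.00776807  0.00714712 -0.01447615] [-8.48679724e-01  3.14763139e+00  4.91852619e+00  9.17718293e+01
 -2.84698978e-03  1.11221987e+01]
shift [  1.1 205.2  91.3] turn z 12.53
then yaw for bar: close y along dir 65.5 or -114.5 -> yaw 155.5 or -24.5(335.5)
```

Call:
play_rows(
  increments=[
    [[0,0,-30],[0,0,0],0.2],
    [[0,0,-60],[0,0,0],0.2],
    [[0,40,-60],[0,0,6],0.65],
    [[0,90,-60],[0,0,12.5],0.65],
    [[0,140,-60],[0,0,12.5],0.65],
    [[0,190,-40],[0,0,12.5],0.65],
    [[1,205,0],[0,0,12.5],0.65],
    [[1,205,40],[0,0,12.5],0.65],
    [[1,205,40],[0,0,12.5],0.65],
    [[1,205,40],[0,0,12.5],0.65],
    [[1,205,40],[0,0,12.5],0.65],
  ],
)

```text
time: 9.95
ee_pos: [0.583, 0.1925, 0.1845]
tcp_rot: [179.8, 0.2, 155.5]
wrist_force: [0.6, -0.1, -0.4]
opening: 0.0301
grasp_force: 0.0
```

```bash
python3 - <<'E'
from h import *
im,d,o=wshot("w4"); print(o["time"],o["ee_pos"],o["tcp_rot"],o["opening"],o["wrist_force"],o["torque"])
E
```

```text
9.95 [0.58297031 0.19252216 0.18448731] [1.79847526e+02 1.66066843e-01 1.55485841e+02] 0.030092974205145125 [ 0.57607175 -0.1309292  -0.43904722] [0.01042886 0.02739241 0.05118805]
```

View pics/w4.png

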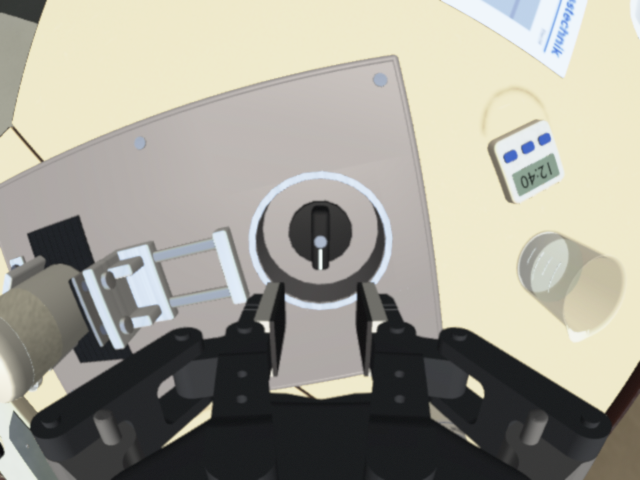

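The bar stands upright at column 320, with its screw at (320,241), the ring centred at (320,240), and the fingers symmetric about it. The bottle stands at left at (30,330).

```bash
python3 - <<'E'
from h import *
im,d,o=load("w4"); p=wcast([[320,241]],o,.0755); print(p, wcast([[320.5,240]],o,.08), wcast([[320,200],[320,268]],o,.0755))
go([p[0][0],p[0][1],.0765],155.5)
E
```

```text
[[0.58132428 0.19245091 0.0755    ]] [[0.5796729  0.19354654 0.08      ]] [[0.5566716  0.20368567 0.0755    ]
 [0.59839283 0.18467141 0.0755    ]]
shift [  1.6  -0.8 108. ] turn z -0.02
```

Call:
play_rows(
  increments=[
    [[1,0,40],[0,0,0],0.65],
    [[1,0,70],[0,0,0],0.65],
    [[1,0,85],[0,0,0],0.65],
    [[1,0,95],[0,0,0],0.65],
    [[1,0,100],[0,0,0],0.65],
    [[1,0,100],[0,0,0],0.65],
  ],
)

```text
time: 10.6
ee_pos: [0.5815, 0.1932, 0.0821]
tcp_rot: [180.0, 0.0, 155.5]
wrist_force: [0.1, 0.7, 0.4]
opening: 0.0303
grasp_force: 0.0
```

Call:
play_rows(
  increments=[
    [[0,0,3],[0,0,0],0.65],
    [[0,0,5],[0,0,0],0.65],
    [[0,0,7],[0,0,0],0.65],
    [[0,0,7],[0,0,0],0.65],
    [[0,0,7],[0,0,0],0.65],
  ],
)

```text
time: 11.1
ee_pos: [0.5811, 0.1932, 0.0744]
tcp_rot: [180.0, 0.0, 155.5]
wrist_force: [-0.6, 0.0, -0.8]
opening: 0.0298
grasp_force: 0.0
```

Call:
play_rows(
  increments=[
    [[0,0,-2],[0,0,0],0.65],
    [[0,0,-2],[0,0,0],1],
    [[0,0,-2],[0,0,0],1],
    [[0,0,-2],[0,0,0],1],
    [[0,0,-2],[0,0,0],1],
    [[0,0,-2],[0,0,0],1],
  ],
  grip_force=40,
)

```text
time: 11.7
ee_pos: [0.5813, 0.1934, 0.0768]
tcp_rot: [180.0, 0.0, 155.5]
wrist_force: [0.1, 1.5, 5.5]
opening: 0.0112
grasp_force: 42.0
```

```bash
python3 - <<'E'
from h import *
o=telemetry.get_obs(); print(o["ee_pos"],o["tcp_rot"],o["wrist_force"],o["torque"],o["opening"],o["q"])
E
```

```text
[0.58130127 0.19339367 0.07678983] [1.79953284e+02 2.99822058e-02 1.55537135e+02] [0.11487227 1.47147076 5.48754516] [0.26844988 0.08898335 0.03196036] 0.011161430999701016 [1.83958030e+01 1.35713448e+01 5.99156189e-01 7.69740577e+01
 1.38505952e-02 4.28586620e+01]
```

Call:
play_rows(
  increments=[
    [[0,0,0],[0,0,5],1],
    [[0,0,0],[0,0,10],1],
    [[0,0,0],[0,0,15],1],
    [[0,0,0],[0,0,20],1],
    [[0,0,0],[0,0,20],1],
  ],
)

```text
time: 12.2
ee_pos: [0.5815, 0.1937, 0.0768]
tcp_rot: [179.9, 0.0, 135.5]
wrist_force: [1.8, 4.2, 4.8]
opening: 0.0108
grasp_force: 41.9
```

```bash
cat > s.py <<'E'
from h import *
o=telemetry.get_obs(); T=np.array(o["torque"]);F=np.array(o["wrist_force"])
print(round(o["time"],2),o["ee_pos"].round(4),"yaw",o["tcp_rot"][2].round(2),"F",F.round(2),"T",T.round(3),"op",o["opening"].round(4),"q6",o["q"][5].round(2))
E
python3 s.py
```

```text
Traceback (most recent call last):
  File "s.py", line 3, in <module>
    print(round(o["time"],2),o["ee_pos"].round(4),"yaw",o["tcp_rot"][2].round(2),"F",F.round(2),"T",T.round(3),"op",o["opening"].round(4),"q6",o["q"][5].round(2))
                                                                                                                    ^^^^^^^^^^^^^^^^^^
AttributeError: 'float' object has no attribute 'round'
```

```bash
sed -i 's/o\["opening"\].round(4)/round(o["opening"],4)/' s.py; python3 s.py
```

```text
12.2 [0.5815 0.1937 0.0768] yaw 135.47 F [1.82 4.19 4.85] T [ 0.774 -0.246 -0.152] op 0.0108 q6 62.94
```

Call:
play_rows(
  increments=[
    [[0.2,0.5,0],[0,0,5],1],
    [[0.2,0.5,0],[0,0,10],1],
    [[0.2,0.5,0],[0,0,15],1],
    [[0.2,0.5,0],[0,0,20],1],
    [[0.2,0.5,0],[0,0,25],1],
    [[0.2,0.5,0],[0,0,30],1],
    [[0.2,0.5,0],[0,0,35],1],
    [[0.2,0.5,0],[0,0,40],1],
    [[0.2,0.5,0],[0,0,40],1],
    [[0.2,0.5,0],[0,0,40],1],
  ],
)

```text
time: 13.2
ee_pos: [0.5822, 0.1941, 0.0768]
tcp_rot: [179.9, -0.0, 95.7]
wrist_force: [4.1, 4.4, 2.9]
opening: 0.0103
grasp_force: 41.8
```

```bash
python3 s.py
```

```text
13.2 [0.5822 0.1941 0.0768] yaw 95.68 F [4.07 4.43 2.91] T [ 0.775 -0.84  -0.14 ] op 0.0103 q6 102.75
```

Call:
play_rows(
  increments=[
    [[0.6,0.6,0],[0,0,0.57],1],
    [[0.6,0.6,0],[0,0,0.57],1],
  ],
)

```text
time: 13.4
ee_pos: [0.5823, 0.1942, 0.0768]
tcp_rot: [179.9, 0.0, 95.1]
wrist_force: [2.6, -0.1, 5.4]
opening: 0.011
grasp_force: 42.1
```

```bash
python3 s.py
```

```text
13.4 [0.5823 0.1942 0.0768] yaw 95.07 F [ 2.56 -0.11  5.45] T [ 0.06  -0.35   0.126] op 0.011 q6 103.39
```

Call:
play_rows(
  increments=[
    [[0,0,0],[0,0,0.57],1],
    [[0,0,0],[0,0,0.57],1],
  ],
)

```text
time: 13.6
ee_pos: [0.5823, 0.1942, 0.0768]
tcp_rot: [179.9, 0.0, 94.5]
wrist_force: [1.8, -0.2, 6.1]
opening: 0.0109
grasp_force: 42.1
```

```bash
python3 s.py
```

```text
13.6 [0.5823 0.1942 0.0768] yaw 94.5 F [ 1.84 -0.22  6.07] T [ 0.139 -0.377  0.085] op 0.0109 q6 103.96
```

Call:
play_rows(
  increments=[
    [[0,0,0],[0,0,0.57],1],
    [[0,0,0],[0,0,0.57],1],
  ],
)

```text
time: 13.8
ee_pos: [0.5823, 0.1942, 0.0768]
tcp_rot: [179.9, 0.0, 93.9]
wrist_force: [2.5, 0.6, 6.4]
opening: 0.0111
grasp_force: 42.1
```

```bash
python3 s.py
```

```text
13.8 [0.5823 0.1942 0.0768] yaw 93.93 F [2.45 0.58 6.4 ] T [ 0.108 -0.336  0.087] op 0.0111 q6 104.52
```

Call:
play_rows(
  increments=[
    [[0,0.2,0],[0,0,3],1],
    [[0,0.2,0],[0,0,6],1],
    [[0,0.2,0],[0,0,9],1],
    [[0,0.2,0],[0,0,10],1],
    [[0,0.2,0],[0,0,10.57],1],
    [[0,0.2,0],[0,0,11.14],1],
    [[0,0.2,0],[0,0,11.7],1],
  ],
)

```text
time: 14.5
ee_pos: [0.5826, 0.1941, 0.0768]
tcp_rot: [179.9, 0.0, 82.2]
wrist_force: [3.6, 1.1, 5.5]
opening: 0.0111
grasp_force: 42.0
```

```bash
sed -i '$s/)$/,"e6",[round(float(x),3) for x in o["joint_efforts"][3:]])/' s.py; python3 s.py
```

```text
14.5 [0.5826 0.1941 0.0768] yaw 82.22 F [3.61 1.08 5.5 ] T [ 0.088 -0.461  0.171] op 0.0111 q6 116.22 e6 [0.964, 0.064, 0.025]
```

Call:
play_rows(
  increments=[
    [[0,0,0],[0,0,1.5],1],
    [[0,0,0],[0,0,3],1],
    [[0,0,0],[0,0,3.57],1],
    [[0,0,0],[0,0,4.14],1],
    [[0,0,0],[0,0,4.7],1],
  ],
)

```text
time: 15.0
ee_pos: [0.5826, 0.1942, 0.0768]
tcp_rot: [179.9, -0.0, 77.5]
wrist_force: [2.2, 0.1, 5.7]
opening: 0.0112
grasp_force: 42.0
```

```bash
python3 s.py
```

```text
15.0 [0.5826 0.1942 0.0768] yaw 77.53 F [2.24 0.1  5.75] T [ 0.13  -0.55   0.166] op 0.0112 q6 120.92 e6 [1.157, 0.123, 0.026]
```

Call:
play_rows(
  increments=[
    [[0,0,0],[0,0,1.5],1],
    [[0,0,0],[0,0,3],1],
    [[0,0,0],[0,0,3.57],1],
    [[0,0,0],[0,0,4.14],1],
    [[0,0,0],[0,0,4.7],1],
  ],
)

```text
time: 15.5
ee_pos: [0.5828, 0.1941, 0.0768]
tcp_rot: [179.9, -0.0, 72.8]
wrist_force: [2.7, 0.8, 5.4]
opening: 0.0111
grasp_force: 42.0
```

```bash
python3 s.py
```

```text
15.5 [0.5828 0.1941 0.0768] yaw 72.82 F [2.75 0.8  5.42] T [ 0.031 -0.641  0.201] op 0.0111 q6 125.63 e6 [1.395, 0.232, 0.007]
```

Call:
play_rows(
  increments=[
    [[0,0,0],[0,0,1.5],1],
    [[0,0,0],[0,0,2],1],
    [[0,0,0],[0,0,2.57],1],
    [[0,0,0],[0,0,3.14],1],
    [[0,0,0],[0,0,3.7],1],
  ],
)

```text
time: 16.0
ee_pos: [0.5828, 0.1941, 0.0768]
tcp_rot: [179.9, -0.0, 69.1]
wrist_force: [4.3, 0.2, 5.5]
opening: 0.0108
grasp_force: 42.0
```

```bash
python3 s.py
```

```text
16.0 [0.5828 0.1941 0.0768] yaw 69.09 F [4.26 0.24 5.53] T [ 0.005 -0.775  0.21 ] op 0.0108 q6 129.36 e6 [1.617, 0.348, 0.027]
```

Call:
play_rows(
  increments=[
    [[0,0,0],[0,0,0.57],1],
  ],
)

```text
time: 16.1
ee_pos: [0.5828, 0.1941, 0.0768]
tcp_rot: [179.9, -0.0, 68.5]
wrist_force: [4.3, 0.5, 5.1]
opening: 0.0109
grasp_force: 42.0
```

```bash
python3 s.py
```

```text
16.1 [0.5828 0.1941 0.0768] yaw 68.51 F [4.34 0.51 5.05] T [-0.066 -0.885  0.112] op 0.0109 q6 129.93 e6 [1.705, 0.402, 0.004]
```

Call:
play_rows(
  increments=[
    [[0,0,0],[0,0,0.57],1],
  ],
)

```text
time: 16.2
ee_pos: [0.5828, 0.1941, 0.0768]
tcp_rot: [179.9, -0.0, 67.9]
wrist_force: [4.2, -0.4, 5.2]
opening: 0.0107
grasp_force: 42.0
```

```bash
python3 s.py
```

```text
16.2 [0.5828 0.1941 0.0768] yaw 67.94 F [ 4.19 -0.44  5.23] T [ 0.019 -0.817  0.187] op 0.0107 q6 130.51 e6 [1.721, 0.41, 0.019]
```

Call:
play_rows(
  increments=[
    [[0.2,0.4,0],[0,0,1.5],1],
    [[0.2,0.4,0],[0,0,2],1],
    [[0.2,0.4,0],[0,0,2.57],1],
    [[0.2,0.4,0],[0,0,3.14],1],
    [[0.2,0.4,0],[0,0,3.7],1],
  ],
)

```text
time: 16.7
ee_pos: [0.5829, 0.194, 0.0768]
tcp_rot: [179.9, -0.0, 64.2]
wrist_force: [2.5, 0.1, 6.2]
opening: 0.0111
grasp_force: 42.1
```

```bash
python3 s.py
```

```text
16.7 [0.5829 0.194  0.0768] yaw 64.22 F [2.53 0.11 6.24] T [-0.062 -0.531  0.174] op 0.0111 q6 134.22 e6 [0.998, 0.385, 0.025]
```

Call:
play_rows(
  increments=[
    [[0,0,0],[0,0,0.57],1],
    [[0,0,0],[0,0,1.14],1],
    [[0,0,0],[0,0,1.7],1],
  ],
)

```text
time: 17.0
ee_pos: [0.583, 0.1941, 0.0768]
tcp_rot: [179.9, -0.0, 62.5]
wrist_force: [4.0, -0.2, 5.9]
opening: 0.0108
grasp_force: 42.1
```

```bash
python3 s.py
```

```text
17.0 [0.583  0.1941 0.0768] yaw 62.52 F [ 3.98 -0.19  5.88] T [-0.158 -0.575  0.244] op 0.0108 q6 135.92 e6 [1.055, 0.418, 0.025]
```

Call:
play_rows(
  increments=[
    [[0,0,0],[0,0,0.57],1],
    [[0,0,0],[0,0,1.14],1],
    [[0,0,0],[0,0,1.7],1],
  ],
)

```text
time: 17.3
ee_pos: [0.583, 0.1941, 0.0768]
tcp_rot: [179.9, -0.0, 60.8]
wrist_force: [2.6, -1.2, 7.1]
opening: 0.0111
grasp_force: 42.1
```

```bash
python3 s.py
```

```text
17.3 [0.583  0.1941 0.0768] yaw 60.82 F [ 2.59 -1.17  7.08] T [-0.15  -0.589  0.135] op 0.0111 q6 137.61 e6 [1.11, 0.451, 0.026]
```

Call:
play_rows(
  increments=[
    [[0,0,0],[0,0,0.57],1],
    [[0,0,0],[0,0,1.14],1],
    [[0,0,0],[0,0,1.7],1],
    [[0,0,0],[0,0,2.28],1],
  ],
)

```text
time: 17.7
ee_pos: [0.583, 0.1941, 0.0768]
tcp_rot: [179.9, -0.0, 58.5]
wrist_force: [2.9, -0.9, 5.4]
opening: 0.011
grasp_force: 42.1
```

```bash
cat > t.py <<'E'
from h import *
T=[]
for i in range(9):
    o=telemetry.get_obs(); T.append(o["torque"][2])
    if i<8: camera("wrist")
print(round(o["time"],2),"yaw",o["tcp_rot"][2].round(2),"Tz",np.round(T,3),"mean",np.mean(T).round(3),"F",np.round(o["wrist_force"],1),"T",np.round(o["torque"],2))
E
python3 t.py
```

```text
18.1 yaw 58.55 Tz [0.14  0.112 0.129 0.112 0.104 0.088 0.09  0.065 0.096] mean 0.104 F [ 3.2 -0.3  5.4] T [-0.14 -0.7   0.1 ]
```

```bash
cat > u.py <<'E'
from h import *
T=[]
for i in range(3):
    o=telemetry.get_obs(); T.append(o["torque"][2])
    if i<2: camera("wrist")
print(round(o["time"],2),"yaw",o["tcp_rot"][2].round(2),"Tz",np.round(T,3),"F",np.round(o["wrist_force"],1),"T",np.round(o["torque"],2))
E

```

Call:
play_rows(
  increments=[
    [[0,0,0],[0,0,0.57],1],
    [[0,0,0],[0,0,1.14],1],
    [[0,0,0],[0,0,1.7],1],
    [[0,0,0],[0,0,2.28],1],
  ],
)

```text
time: 18.5
ee_pos: [0.5831, 0.194, 0.0768]
tcp_rot: [179.9, -0.0, 56.3]
wrist_force: [2.8, -1.9, 5.8]
opening: 0.011
grasp_force: 42.1
```

```bash
python3 u.py
```

```text
18.6 yaw 56.25 Tz [0.176 0.138 0.093] F [ 3.6 -1.4  6.6] T [-0.19 -0.7   0.09]
```

Call:
play_rows(
  increments=[
    [[0,0,0],[0,0,0.57],1],
    [[0,0,0],[0,0,1.14],1],
    [[0,0,0],[0,0,1.7],1],
    [[0,0,0],[0,0,2.28],1],
  ],
)

```text
time: 19.0
ee_pos: [0.5831, 0.194, 0.0768]
tcp_rot: [179.9, -0.0, 54.0]
wrist_force: [4.1, -1.4, 5.9]
opening: 0.0108
grasp_force: 42.1
```

```bash
python3 u.py
```

```text
19.1 yaw 53.97 Tz [0.206 0.156 0.11 ] F [ 4.4 -1.1  6. ] T [-0.24 -0.67  0.11]
```

Call:
play_rows(
  increments=[
    [[0,0,0],[0,0,0.57],1],
    [[0,0,0],[0,0,1.14],1],
    [[0,0,0],[0,0,1.7],1],
    [[0,0,0],[0,0,2.28],1],
  ],
)

```text
time: 19.5
ee_pos: [0.5831, 0.194, 0.0768]
tcp_rot: [179.9, -0.0, 51.7]
wrist_force: [4.3, -2.4, 5.5]
opening: 0.0109
grasp_force: 42.1
```

```bash
python3 u.py
```

```text
19.6 yaw 51.7 Tz [0.186 0.182 0.12 ] F [ 3.1 -0.2  5.8] T [-0.22 -0.77  0.12]
```

Call:
play_rows(
  increments=[
    [[0,0,0],[0,0,0.57],1],
    [[0,0,0],[0,0,1.14],1],
    [[0,0,0],[0,0,1.7],1],
    [[0,0,0],[0,0,2.28],1],
  ],
)

```text
time: 20.0
ee_pos: [0.5832, 0.1939, 0.0768]
tcp_rot: [179.9, -0.0, 49.4]
wrist_force: [4.0, -1.5, 5.4]
opening: 0.0112
grasp_force: 42.1
```

```bash
python3 u.py
```

```text
20.1 yaw 49.41 Tz [0.253 0.15  0.145] F [ 3.7 -1.7  5.4] T [-0.26 -0.78  0.14]
```

Call:
play_rows(
  increments=[
    [[0,0,0],[0,0,0.57],1],
    [[0,0,0],[0,0,1.14],1],
    [[0,0,0],[0,0,1.7],1],
    [[0,0,0],[0,0,2.28],1],
  ],
)

```text
time: 20.5
ee_pos: [0.5832, 0.1939, 0.0768]
tcp_rot: [179.9, -0.0, 47.1]
wrist_force: [3.8, -2.4, 6.0]
opening: 0.0111
grasp_force: 42.1
```

```bash
python3 u.py; python3 - <<'E'
import sys; sys.path.insert(0,".")
from h import *
im,d=camera("scene"); cv2.imwrite("pics/s2.png",cv2.resize(im[180:330,220:420,::-1],None,fx=4,fy=4,interpolation=2))
E
```

```text
20.6 yaw 47.13 Tz [0.312 0.217 0.151] F [ 4.2 -1.2  5.3] T [-0.31 -0.9   0.15]
```

View pics/s2.png

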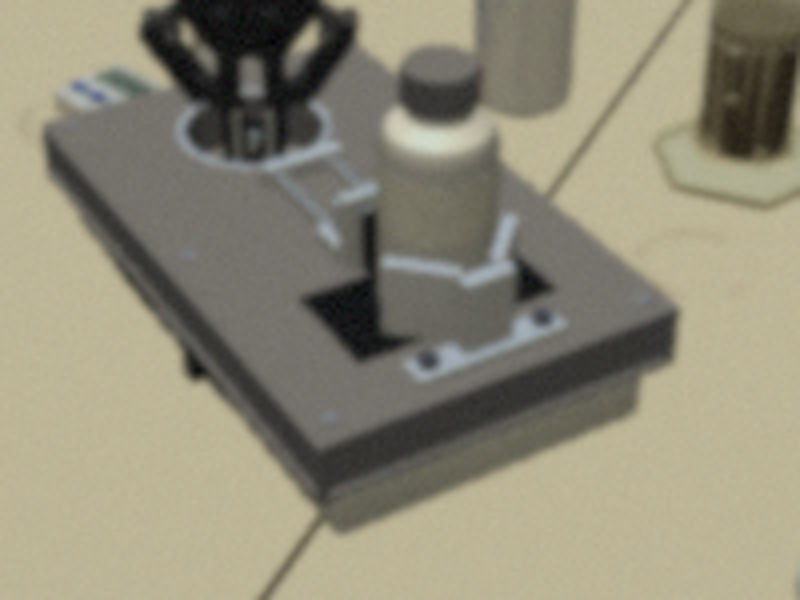

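The scene crop shows the bottle upright in the V stop, with the pad touching it at (376,240). The torque is rising, so the pinch has begun.

Call:
play_rows(
  increments=[
    [[0,0,0],[0,0,0.57],1],
    [[0,0,0],[0,0,1.14],1],
  ],
)

```text
time: 20.85
ee_pos: [0.5833, 0.1939, 0.0768]
tcp_rot: [179.9, -0.0, 46.0]
wrist_force: [5.2, -1.1, 5.6]
opening: 0.0107
grasp_force: 42.1
```

```bash
python3 u.py
```

```text
20.95 yaw 46.0 Tz [0.273 0.194 0.136] F [ 4.3 -2.3  6.1] T [-0.29 -0.86  0.14]
```

Call:
play_rows(
  increments=[
    [[0,0,0],[0,0,0.57],1],
    [[0,0,0],[0,0,1.14],1],
  ],
)

```text
time: 21.15
ee_pos: [0.5833, 0.1939, 0.0768]
tcp_rot: [179.9, -0.0, 44.9]
wrist_force: [3.9, -1.7, 5.0]
opening: 0.0108
grasp_force: 42.1
```

```bash
python3 u.py
```

```text
21.25 yaw 44.85 Tz [0.287 0.231 0.171] F [ 4.6 -1.1  4.9] T [-0.37 -0.86  0.17]
```

Call:
play_rows(
  increments=[
    [[0,0,0],[0,0,0],0.75],
    [[0,0,0],[0,0,0],0.65],
    [[0,0,0],[0,0,0],0.65],
    [[0,0,0],[0,0,0],0.65],
    [[0,0,-10],[0,0,0],0.65],
    [[0,0,-30],[0,0,0],0.65],
    [[0,0,-70],[0,0,0],0.65],
    [[0,0,-110],[0,0,0],0.65],
    [[0,0,-150],[0,0,0],0.65],
    [[0,0,-150],[0,0,0],0.65],
    [[0,0,-150],[0,0,0],0.65],
  ],
)

```text
time: 22.35
ee_pos: [0.5829, 0.1945, 0.2278]
tcp_rot: [179.9, -0.1, 44.8]
wrist_force: [-0.4, 0.5, 0.1]
opening: 0.0299
grasp_force: 0.0
```

```bash
python3 - <<'E'
from h import *
im,d,c,f,o=cloud("top"); W=world("top",d,c,f)
s=(W[...,2]>.215)&(W[...,2]<.228); s[:200]=0;s[290:]=0;s[:,300:]&=True;s[:,:300]=0;s[:,360:]=0
q=W[s]; print(len(q),np.median(q,0) if len(q) else 0,o["wrist_force"],o["time"])
ctr=np.array([.5637,.0956]);y=np.radians(-11.9);S=np.array([[np.cos(y),-np.sin(y)],[np.sin(y),np.cos(y)]]);print((np.median(q,0)[:2]-ctr)@S*1000)
im2,d2,o2=wshot("w5")
E
```

```text
205 [ 0.54191266 -0.00626907  0.22151174] [-0.39350851  0.50627901  0.05256445] 22.35
[  -0.31328144 -104.17244426]
```

View pics/w5.png

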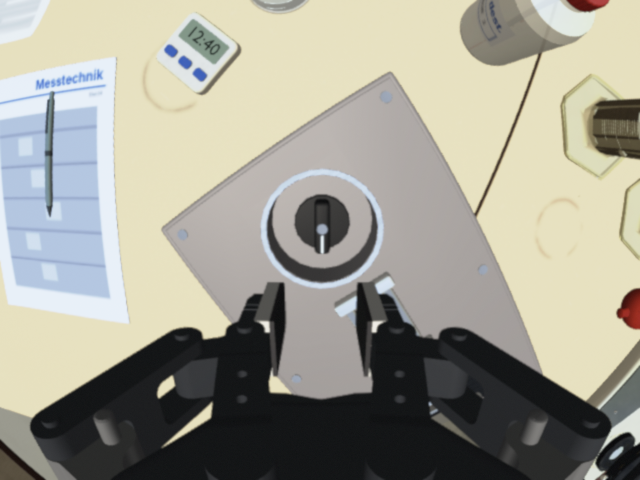

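The knob bar is in line with the tool at column 322, so it followed the whole turn. The bottle stands at the right height and the arm touches nothing, so I hand in.

```bash
python3 -c "
from workcell import workorder
print(workorder.job_done())"
```

```text
the job is handed in; nothing more can be done
None
```

The job is handed in: the bottle stands upright against the V stop, clamped at an estimated 10 to 14 N judged from knob torque (the pad force itself was not measured), and the arm is clear; no verdict was returned.

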